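# Hold a plaster mould home in a marking jig

## Robot

A 6-joint arm with a two-finger parallel gripper is mounted at the origin on the work surface. World frame = base frame: x ahead of the robot, y to its left, z up, the work surface at z = 0. Lengths are in m, angles in rad, forces in N, time in s.
With the tool pointing down it reaches from about 0.375 to 0.9 m from the base axis. Payload 3.1 kg.
Tool frame: the origin (TCP) lies at the very end of the fingers, on their centre line; the grasp point (between the pads) lies 19 mm behind it (robot.tcp_to_grasp is the z of the grasp point in the tool frame, in m); z points along the fingers, y is the line along which they close (so a half turn about z gives the same grasp; the last joint's range is limited). The gripper opens to 85 mm and grips with 20 to 120 N. Pads are 22 mm wide; open, the fingers measure 114 mm over their backs; the gripper's body (76 mm by 85 mm) begins 54 mm behind the grasp point. The pads swing forward as they close: fully open they stand 13 mm farther back than shut.
Start: joints at [1.044, 0.527, 1.433, -0, 1.181, -0.178], TCP at [0.214, 0.587, 0.231] pointing down, gripper open.
Joint ranges: [-3.08, 3.08], [-0.75, 2.2], [0.22, 2.44], [-1.43, 4.57], [0, 2.65], [-2.85, 2.85]. Speed limits (rad/s): [2.79, 2.79, 3.14, 3.14, 3.14, 3.14].

## Interface

Orientations are given as [roll, pitch, yaw] about the fixed x, y, z axes, in that order (R = Rz(yaw) Ry(pitch) Rx(roll)).
In Python, from plant import robot, imaging gives the robot as it stands.
- The arm moves only by the shell command python3 -m inch 'ROWS'. ROWS is JSON, a list that holds one entry, the list of rows, each a list of 7 numbers: the shift along the tool's x, y, z as a fraction of full scale, then the turn, a rotation vector about the tool's x, y, z as a fraction of full scale, then the gripper command: -1 is fully open, 1 is shut, values between are in proportion. In form: [[[x, y, z, rx, ry, rz, hand], ...]]. A call has 1 to 20 rows; each row shifts and turns the commanded pose from where the row before left it, along the tool's axes as they then stand; what a row does not reach is not made up. Full scale, the value 1, is 0.025 m for a shift and 0.08 rad for a turn. A row lasts 1/10 s, in which the tool goes at most 50 mm and 8.59 degrees, less where a joint would pass 70% of its speed; a pose out of reach is approached as far as the arm can. A call with a number of a shift or a turn outside -1 to 1 is refused whole. A call with a gripper value outside its range is refused whole. The fingers move at their own pace and stop on an object; the grip force is fixed at half the most. Time passes only in rows, so rows that do not move let the fingers close. It gives the time, the measured TCP pose, the force, the opening and the grip force at its end, in the units of the state.
- robot.observe(): the state, without advancing time (a new reading comes with each control period).
- imaging.snapshot(name): name is "scene" or "top"; returns the picture (384x512x3 uint8, blue, green, red); there is no depth.
- imaging.camera_params(name): a dict with "mtx" (3x3 intrinsics, pixels), "rvec" (rotation vector, rad) and "tvec" (3), from world to camera coordinates, as OpenCV has them. Camera axes: x right, y down, z forward; pixel columns grow to the right and rows downward; lengths in m; the calibration is good to about 2 mm. A picture is of the moment at which its call begins. camera_params takes no time and is no camera call.
- robot.sign_off(): hands the job in; it is judged then, once.
The state is a dict: "time_s": time; "qpos": joint angles; "qvel": joint speeds; "joint_torque": joint torques, N m; "eef_pos": TCP position; "eef_rot": TCP orientation; "force": force on the tool from outside, world axes, zero at the start; "wrist_torque": the same for the moment, N m; "finger_gap": finger opening in m; "grasp_force": force on a finger pad.
Only numpy, scipy, OpenCV 4.12 (cv2) and the standard library are available. Lean on these libraries where they do the work, as an engineer would, in place of code of your own. Each camera call takes 0.05 s, during which the arm holds its last target. There are 200 camera calls.

## Task

Press the marking jig's sprung gate arm down by its black pad until it clicks and stays down by itself. Then put the rectangular plaster half mould flat in the jig's channel and push it along, without ramming it, against the sprung plunger until it is fully home against the hard stops. Keep holding it pressed there for marking out: finish while still holding it home, with the gate still down, and leave the bowl, the beaker and the round mould where they are.

Things in the scene. Friction and masses are not known exactly. Their poses are not given: they have to be found in the camera images.
- jig: Wooden marking jig, fixed. Origin: centre of its underside, on the table; x along the channel towards the plunger and stops (away from the robot), y left, z up. Bed 100 mm wide, x = -130 to 100 mm, top at z = 40 mm. A slot for the gate arm crosses bed and rails at x = -22 to -4 mm. Hinge cheeks of the gate stand at y = -75 mm, 50 mm high.
- channel (a point): Point on the channel's floor, on its centre line, at jig x = -50, y = 0, z = 40 mm. The channel is 61 mm wide between rails 10 mm wide and 10 mm high (tops at z = 50 mm) from jig x = -85 to 50 mm; from x = -85 back to its open end at x = -130 mm the rails flare out to about 85 mm.
- stops: Aluminium stop bracket at the far end of the channel, the hard stop; its frame is the jig's. Two flat stop faces at jig x = 50 mm, at y = -34 to -12 and 12 to 34 mm, with a bridge above; it spans x = 50 to 100 mm, up to 88 mm above the table. The plunger comes out between the faces.
- plunger (a joint): Travel of the sprung steel plunger in m: 0 at rest, 18 mm proud of the stop faces; grows as it is pushed in along jig +x; 0.018 when the mould meets the stop faces (it could go on to 0.026). The spring pushes back with 4 N at 0 and 10 N at 0.018, so a mould let go is pushed off the stops.
- nose: Nose of the plunger, round, 18 mm across, axis along jig x, 24 mm above the bed. Origin: centre of its flat front face, at jig x = 32 mm at rest; moves with the plunger.
- gate (a joint): Angle of the gate arm in rad: 0 sprung up (it slopes up to the left at 0.25 rad and blocks the channel), 0.25 fully down, flush in the slot. Hinge at jig x = -13, y = -75, z = 32 mm, axis along jig x. Let go before about 0.19 it springs back up (8 N at the pad at first, less further down); past 0.19 a detent snaps it to 0.25 and holds it.
- gate_arm: Steel gate arm, 14 mm thick and 24 mm deep, reaching 170 mm from its hinge across the channel to a black pad on the jig's left (+y) side. Origin on the hinge; its axes are the jig's when the arm is up (gate 0).
- gate_pad (a point): Centre of the top of the black press pad (36 mm along jig x, 44 mm along the arm) at the free end of the gate arm, 190 mm from the hinge. When up: jig x = -13, y = 107 mm, 85 mm above the table; when down: y = 115 mm, 38.5 mm above the table.
- mould: White plaster half mould, loose: block 90 mm long (x), 56 wide (y), 50 high, with a pocket 66 x 32 mm, 22 deep, in its top. Either end may lead. 0.2 to 0.33 kg. Origin: centre of its underside. Starts flat on the table to the right of the jig. Fully home its origin is at jig x = 5, y = 0, z = 40 mm: leading end on the stop faces, lying over the gate arm.
- bowl: Bystander: steel bowl, 120 mm across and 60 high; leave it where it is. Origin: centre of its underside.
- beaker: Bystander: blue glazed beaker, 72 mm across and 85 high; leave it where it is. Origin: centre of its underside.
- round_mould: Bystander: round plaster mould, a disc 76 mm across and 30 high; leave it where it is. Origin: centre of its underside.
Not all that is in view belongs to the job. Leave any green, pink or red look-alike of the mould alone.

How it is judged:
On the way, in this order (a step that is already met when the one before it is completed fails the run):
1. the gate arm is down and stays down with nothing touching it (value of joint gate above 0.235 rad and contact force between gate_arm and anything else below 0.3 N), for 0.3 s.
2. the mould lies in the channel and pushes the plunger in (z of mould in the frame of jig between 0.037 and 0.044 m and y of mould in the frame of jig between -0.006 and 0.006 m and angle between the x axis of mould and the x axis of jig, either way round below 0.08 rad and value of joint plunger above 0.003 m and contact force between mould and nose above 1 N), for 0.1 s.
At the end, for the whole second after the job is handed in: Gate down in its detent (over 0.235 rad). Mould flat in the channel (z 37-44 mm, within 6 mm of the centre line and 0.08 rad), within 2.5 mm of home, plunger over 15.5 mm in; over 3 N on the plunger, 1 N on the stops; still, and held there by the robot (over 2 N) (value of joint gate above 0.235 rad and value of joint plunger above 0.0155 m and z of mould in the frame of jig between 0.037 and 0.044 m and y of mould in the frame of jig between -0.006 and 0.006 m and angle between the x axis of mould and the x axis of jig, either way round below 0.08 rad and x of mould in the frame of jig above 0.0025 m and contact force between mould and stops above 1 N and contact force between mould and nose above 3 N and (contact force between mould and the fingers above 2 N or contact force between mould and the arm above 2 N) and linear speed of mould below 0.01 m/s); the arm keeps its last pose, push and grip.
It fails at once if the mould is rammed into the stops (over 60 N) (contact force between mould and stops above 60 N).
It fails at once if the bowl, the beaker or the round mould is moved by more than 30 mm (distance of any of bowl, beaker, round_mould from where it was at the start of the episode above 0.03 m).
It also fails if it takes over 56 s, if anything falls off the work surface, if the arm or the gripper's body presses on something with over 40 N, if the wrist force passes 120 N, or if a joint passes its speed limit or range.

## Working session

There is one attempt and no reset: what is moved stays moved. The work goes in short steps, Python scripts to look and compute and a shell command to move; the robot and the scene stay as the last step left them, time stands still between calls to the robot, and variables do not carry over. Pictures are saved under pics/ and viewed, at most 10 in all, crops included, and the job is handed in when it is done.

```bash
mkdir -p pics; ls
python3 - <<'E'
from plant import robot, imaging
import cv2
for n in ("scene","top"):
    cv2.imwrite(f"pics/{n}0.png",imaging.snapshot(n)); print(n,imaging.camera_params(n))
s=robot.observe();print(s)
E
```

```text
pics
scene {'mtx': array([[417.43378953,   0.        , 253.66763932],
       [  0.        , 417.43378953, 191.51685882],
       [  0.        ,   0.        ,   1.        ]]), 'rvec': array([ 1.81493112,  1.43017835, -0.68507655]), 'tvec': array([-0.18282722, -0.26222325,  1.67409331])}
top {'mtx': array([[381.87864914,   0.        , 257.08721668],
       [  0.        , 381.87864914, 193.35527236],
       [  0.        ,   0.        ,   1.        ]]), 'rvec': array([ 2.12556291, -2.07229523,  0.24504684]), 'tvec': array([0.03093113, 0.56150313, 1.16162314])}
{'time_s': 0.1, 'qpos': array([ 1.04350314e+00,  5.28402293e-01,  1.43376064e+00,  7.75302905e-06,
        1.18140547e+00, -1.78489127e-01]), 'qvel': array([-0.00045193, -0.00361823, -0.00263628,  0.00125014, -0.00066782,
        0.00023858]), 'joint_torque': array([ 4.45652204e-04, -4.43302739e+01, -1.78586107e+01, -1.96916799e-04,
        3.86846659e-03,  3.89722345e-06]), 'eef_pos': array([0.21324663, 0.58681694, 0.2304179 ]), 'eef_rot': array([-3.13964956e+00, -3.57833933e-04,  2.79278530e+00]), 'force': array([-0.02206263, -0.33454575,  0.48226374]), 'wrist_torque': array([ 0.02133909, -0.013769  , -0.02628984]), 'grasp_force': 0.0, 'finger_gap': 0.08525324683267053}
```

View pics/scene0.png

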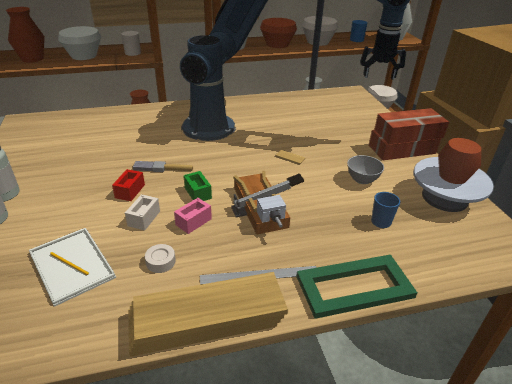

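View pics/top0.png

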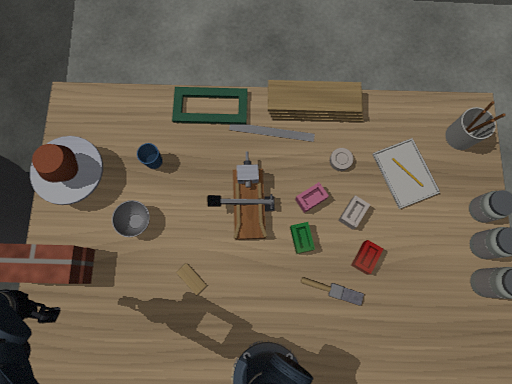

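The scene view shows the jig at about (262,203) and the white mould at (142,212). In the top view the jig is at (249,200), the gate pad at (214,201) and the mould at (355,212). Next I'll zoom in to pick precise points.

Run:
```python
import cv2,numpy as np
t=cv2.imread("pics/top0.png");s=cv2.imread("pics/scene0.png")
cv2.imwrite("pics/t1.png",cv2.resize(t[145:250,200:380],None,fx=4.4,fy=4.4,interpolation=cv2.INTER_CUBIC))
cv2.imwrite("pics/s1.png",cv2.resize(s[160:245,115:310],None,fx=4.1,fy=4.1,interpolation=cv2.INTER_CUBIC))
```

```text
(no output)
```

View pics/t1.png

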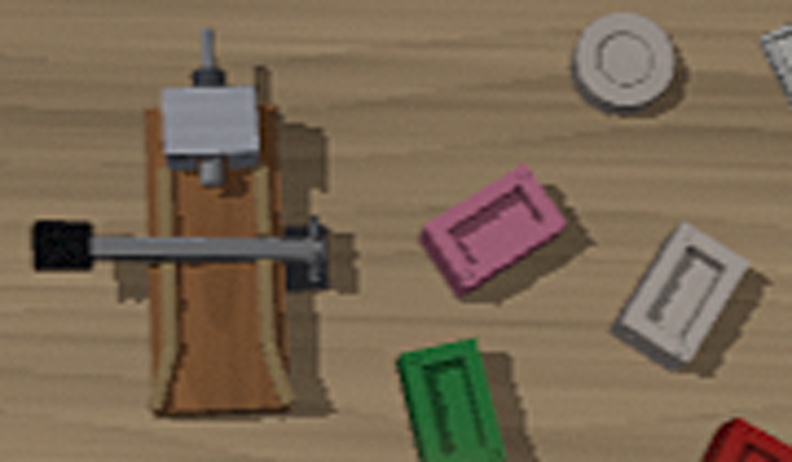

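View pics/s1.png

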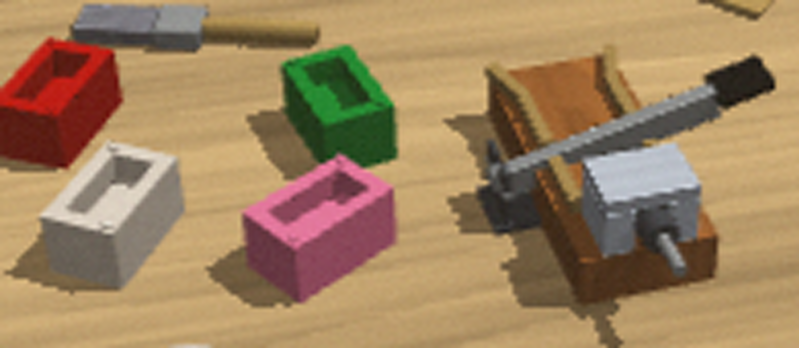

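```bash
cat > fit.py <<'E'
import cv2,numpy as np
from scipy.optimize import least_squares
from plant import imaging
P={n:imaging.camera_params(n) for n in("top","scene")}
def proj(n,X): return cv2.projectPoints(np.array(X,float),P[n]["rvec"],P[n]["tvec"],P[n]["mtx"],None)[0][:,0]
def T(p,X):
    c,s=np.cos(p[2]),np.sin(p[2]); return np.array(X)@np.array([[c,s,0],[-s,c,0],[0,0,1]])+[p[0],p[1],0]
def fit(d,p0):
    f=lambda p:np.concatenate([(proj(n,T(p,[a for a,_ in d[n]]))-[b for _,b in d[n]]).ravel() for n in d])
    r=least_squares(f,p0,loss="soft_l1"); print(r.x.round(4)); print(f(r.x).reshape(-1,2).round(1).tolist()); return r.x
def ray(n,uv,z):
    R=cv2.Rodrigues(P[n]["rvec"])[0]; c=-R.T@P[n]["tvec"].ravel()
    d=R.T@np.linalg.inv(P[n]["mtx"])@[*uv,1]; return c+d*(z-c[2])/d[2]
E
python3 - <<'E'
from fit import *
t=lambda u,v:(u/4.4+199.6,v/4.4+144.6)
s=lambda u,v:(u/4.1+114.6,v/4.1+159.6)
print("jig")
j=fit({"top":[((.1,.05,.04),t(147,108)),((.1,-.05,.04),t(277,105)),((-.013,.107,.085),t(64,243)),((-.13,.05,.04),t(152,412)),((-.13,-.05,.04),t(290,408))],
"scene":[((.1,-.05,.04),s(583,260)),((.1,-.05,0),s(588,302)),((.1,.05,.04),s(716,237)),((.1,.05,0),s(714,274)),((-.013,.107,.085),s(738,75))]},[.6,.1,0])
print("mould")
a,b,h=.045,.028,.05
m=fit({"top":[((a,b,h),t(682,222)),((a,-b,h),t(749,265)),((-a,b,h),t(615,322)),((-a,-b,h),t(685,350))],
"scene":[((-a,b,h),s(113,145)),((a,b,h),s(181,157)),((-a,-b,h),s(41,215)),((a,-b,h),s(122,238)),((-a,-b,0),s(50,271)),((a,-b,0),s(121,289)),((a,b,0),s(183,205))]},[.55,-.15,-.5])
for n,c in (("bowl",(131,219)),("beaker",(149,155)),("round",(342,159))): print(n,ray("top",c,.03).round(3))
for n,u in (("pink",t(490,230)),("green",t(450,400))): print(n,ray("top",u,.05).round(3))
print("camtop", (-cv2.Rodrigues(P["top"]["rvec"])[0].T@P["top"]["tvec"].ravel()).round(3))
for nm,X in (("pad",(-.013,.107,.085)),("chan",(-.05,0,.04)),("home",(.005,0,.04))): print(nm,T(j,[X]).round(4))
E
```

```text
jig
[0.5502 0.0734 0.0641]
[[-0.7, 0.1], [-0.2, -0.3], [0.1, 0.3], [-0.1, 0.1], [-0.1, -0.2], [-0.6, 0.0], [-2.2, 0.4], [0.6, -1.0], [0.1, 0.5], [0.0, 0.1]]
mould
[ 0.5194 -0.2726  0.4893]
[[-13.8, 5.9], [-14.0, -11.4], [15.3, 7.8], [14.6, -6.3], [-0.0, -0.7], [-0.1, 11.1], [0.3, -10.1], [-3.4, -0.2], [0.8, -10.5], [-0.6, 0.9], [1.4, 12.8]]
bowl [0.473 0.453 0.03 ]
beaker [0.693 0.414 0.03 ]
round [ 0.696 -0.239  0.03 ]
pink [ 0.557 -0.13   0.05 ]
green [ 0.43 -0.1   0.05]
camtop [0.279 0.043 1.259]
pad [[0.5304 0.1794 0.085 ]]
chan [[0.5003 0.0702 0.04  ]]
home [[0.5552 0.0737 0.04  ]]
```

Run:
```python
from fit import *
t=lambda u,v:(u/4.4+199.6,v/4.4+144.6)
s=lambda u,v:(u/4.1+114.6,v/4.1+159.6)
a,b,h=.045,.028,.05
m=fit({"top":[((a,b,h),t(682,222)),((a,-b,h),t(749,265)),((-a,b,h),t(615,322)),((-a,-b,h),t(685,350))],
"scene":[((-a,-b,h),s(113,145)),((-a,b,h),s(181,157)),((a,-b,h),s(41,215)),((a,b,h),s(122,238)),((a,-b,0),s(50,271)),((a,b,0),s(121,289)),((-a,b,0),s(183,205))]},[.5,-.25,-.6])
```

```text
[ 0.5161 -0.2716 -0.5746]
[[0.1, -0.7], [-0.3, -1.0], [0.9, -0.9], [-0.1, 2.5], [-0.6, -1.4], [-0.3, -0.2], [-0.0, -0.1], [-2.0, -1.1], [0.7, -0.3], [0.7, -0.1], [1.2, 1.3]]
```

```bash
cat > go.py <<'E'
import sys,numpy as np
from plant import robot
from scipy.spatial.transform import Rotation as Ro
def go(p,yaw=None):
    s=robot.observe(); r=s["eef_rot"]; dy=0 if yaw is None else (yaw-r[2]+np.pi)%(2*np.pi)-np.pi
    R=Ro.from_euler("xyz",[np.pi,0,r[2]+dy]).as_matrix()
    print("t",s["time_s"],"pos",s["eef_pos"].round(4),"rot",r.round(3),"F",s["force"].round(1),"gap",round(s["finger_gap"],4),
     "rz units",round(-dy/.08,2),"then shift units",(R.T@(np.array(p)-s["eef_pos"])/.025).round(2))
J=np.array([.5502,.0734]);Y=.0641
def jig(x,y,z):
    c,s=np.cos(Y),np.sin(Y); return [J[0]+c*x-s*y,J[1]+s*x+c*y,z]
E
python3 -c "
from go import *
go(jig(-.013,.111,.12),3.206)"
```

```text
t 0.1 pos [0.2132 0.5868 0.2304] rot [-3.14  -0.     2.793] F [-0.  -0.3  0.5] gap 0.0853 rz units -5.17 then shift units [-11.61 -16.92   4.42]
```

```bash
python3 -m inch '[[[0,0,0,0,0,-0.87,1],[0,0,0,0,0,-0.86,1],[0,0,0,0,0,-0.86,1],[0,0,0,0,0,-0.86,1],[0,0,0,0,0,-0.86,1],[0,0,0,0,0,-0.86,1],[-0.6,-0.9,0,0,0,0,1],[-0.65,-0.95,0,0,0,0,1],[-0.65,-0.95,0,0,0,0,1],[-0.65,-0.95,0,0,0,0,1],[-0.65,-0.95,0,0,0,0,1],[-0.65,-0.95,0,0,0,0,1],[-0.65,-0.95,0,0,0,0,1],[-0.65,-0.95,0,0,0,0,1],[-0.65,-0.95,0,0,0,0,1],[-0.65,-0.95,0,0,0,0,1],[-0.65,-0.95,0,0,0,0,1],[-0.65,-0.95,0,0,0,0,1],[-0.65,-0.95,0,0,0,0,1],[-0.65,-0.95,0.2,0,0,0,1]]]'; python3 -c "
from go import *
go(jig(-.013,.111,.10),3.206)"
```

```text
time_s: 2.1
eef_pos: [0.4616, 0.2705, 0.2265]
eef_rot: [3.141, 0.001, -3.077]
force: [-0.2, -0.1, -0.1]
finger_gap: 0.0001
grasp_force: 0.0
t 2.1 pos [0.4616 0.2705 0.2265] rot [ 3.141e+00  1.000e-03 -3.077e+00] F [-0.2 -0.1 -0.1] gap 0.0001 rz units 0.0 then shift units [-2.51 -3.66  5.06]
```

```bash
python3 -m inch '[[[-0.63,-0.92,0.8,0,0,0,1],[-0.63,-0.92,0.8,0,0,0,1],[-0.63,-0.92,0.8,0,0,0,1],[-0.62,-0.9,0.8,0,0,0,1],[0,0,0.6,0,0,0,1],[0,0,0.6,0,0,0,1],[0,0,0.3,0,0,0,1],[0,0,0.3,0,0,0,1],[0,0,0,0,0,0,1]]]'
python3 - <<'E'
from go import *
from fit import *
go(jig(-.013,.111,.085),3.206)
t=imaging.snapshot("top");s=imaging.snapshot("scene")
A=cv2.resize(t[155:255,195:285],(540,600),interpolation=3);B=cv2.resize(s[160:240,225:320],None,fx=2.7,fy=2.7,interpolation=3)
C=np.zeros((600,800,3),np.uint8);C[:,:540]=A;C[:216,540:796]=B[:216,:256]
cv2.imwrite("pics/g1.png",C)
E
```

```text
time_s: 3.0
eef_pos: [0.5287, 0.1843, 0.1006]
eef_rot: [-3.141, -0.002, -3.076]
force: [-0.5, 0.2, 0.4]
finger_gap: 0.0
grasp_force: 0.0
t 3.0 pos [0.5287 0.1843 0.1006] rot [-3.141e+00 -2.000e-03 -3.076e+00] F [-0.5  0.2  0.4] gap 0.0 rz units 0.01 then shift units [-0.05 -0.04  0.62]
```

View pics/g1.png

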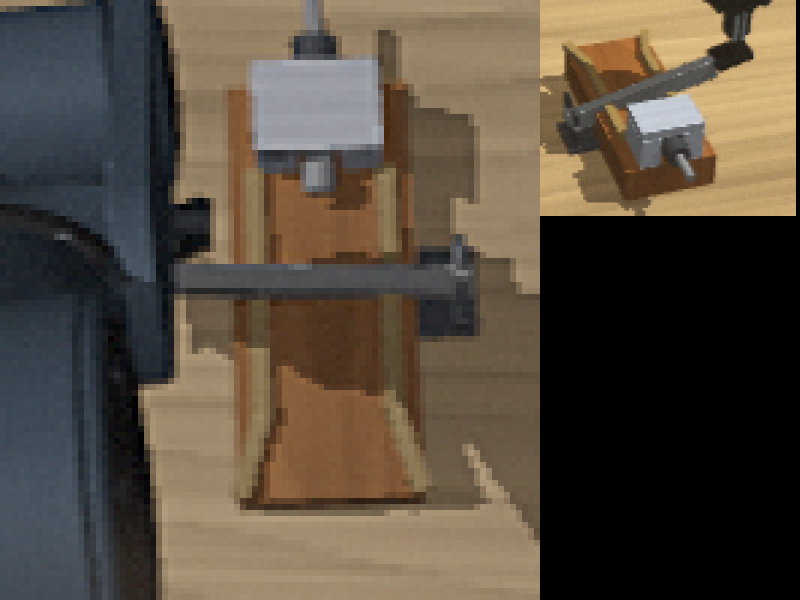

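The inset (735,45) shows the closed fingers right above the black pad, so I'll press down now.

```bash
python3 -m inch '[[[0,0,0.25,0,0,0,1],[0,0,0.25,0,0,0,1],[0,0,0.25,0,0,0,1],[0,0,0.25,0,0,0,1],[0,0,0.2,0,0,0,1],[0,0,0.2,0,0,0,1],[0,0,0.2,0,0,0,1],[0,0,0.2,0,0,0,1],[0,0,0.2,0,0,0,1],[0,0,0.2,0,0,0,1],[0,0,0.15,0,0,0,1],[0,0,0.1,0,0,0,1],[0,0,0,0,0,0,1]]]'
```

```text
time_s: 4.4
eef_pos: [0.5288, 0.184, 0.0394]
eef_rot: [-3.141, -0.001, -3.077]
force: [0.7, 0.4, 0.7]
finger_gap: -0.0003
grasp_force: 0.0
```

```bash
python3 -m inch '[[[0,0,0.05,0,0,0,1],[0,0,0.03,0,0,0,1],[0,0,0,0,0,0,1]]]'; python3 -m inch '[[[0,0,-0.3,0,0,0,1],[0,0,-0.8,0,0,0,1],[0,0,-1,0,0,0,1],[0,0,-1,0,0,0,1],[0,0,-1,0,0,0,1],[0,0,-1,0,0,0,1],[0,0,-1,0,0,0,1],[0,0,0,0,0,0,-1]]]'
python3 - <<'E'
from go import *
go([.516,-.272,.16],2.567)
E
```

```text
time_s: 4.7
eef_pos: [0.5294, 0.1841, 0.0385]
eef_rot: [-3.141, 0.0, -3.077]
force: [-0.8, -0.8, 2.8]
finger_gap: 0.0002
grasp_force: 1.4
time_s: 5.5
eef_pos: [0.5318, 0.1847, 0.1946]
eef_rot: [3.141, 0.009, -3.077]
force: [1.6, 0.6, 0.6]
finger_gap: 0.0133
grasp_force: 0.0
t 5.5 pos [0.5318 0.1847 0.1946] rot [ 3.141  0.009 -3.077] F [1.6 0.6 0.6] gap 0.0133 rz units 7.99 then shift units [ -9.4  -15.68   1.38]
```

```bash
python3 -m inch '[[[0,0,0,0,0,1,-1],[0,0,0,0,0,1,-1],[0,0,0,0,0,1,-1],[0,0,0,0,0,1,-1],[0,0,0,0,0,1,-1],[0,0,0,0,0,1,-1],[0,0,0,0,0,1,-1],[0,0,0,0,0,1,-1],[-0.55,-0.92,0,0,0,0,-1],[-0.55,-0.92,0,0,0,0,-1],[-0.55,-0.92,0,0,0,0,-1],[-0.55,-0.92,0,0,0,0,-1],[-0.55,-0.92,0,0,0,0,-1],[-0.55,-0.92,0,0,0,0,-1],[-0.55,-0.92,0,0,0,0,-1],[-0.55,-0.92,0,0,0,0,-1],[-0.55,-0.92,0,0,0,0,-1],[-0.55,-0.92,0,0,0,0,-1],[-0.55,-0.92,0,0,0,0,-1],[-0.55,-0.92,0,0,0,0,-1]]]'
python3 - <<'E'
from go import *
go([.516,-.272,.12],2.567)
E
```

```text
time_s: 7.5
eef_pos: [0.517, -0.1379, 0.19]
eef_rot: [-3.142, -0.001, 2.566]
force: [0.2, 0.7, -0.5]
finger_gap: 0.0851
grasp_force: 0.0
t 7.5 pos [ 0.517  -0.1379  0.19  ] rot [-3.142e+00 -1.000e-03  2.566e+00] F [ 0.2  0.7 -0.5] gap 0.0851 rz units -0.01 then shift units [-2.88 -4.52  2.8 ]
```

```bash
python3 -m inch '[[[-0.58,-0.9,0.5,0,0,0,-1],[-0.58,-0.9,0.5,0,0,0,-1],[-0.58,-0.9,0.6,0,0,0,-1],[-0.58,-0.9,0.6,0,0,0,-1],[-0.56,-0.92,0.6,0,0,0,-1],[0,0,0,0,0,0,-1],[0,0,0,0,0,0,-1]]]'
python3 - <<'E'
from go import *
from fit import *
go([.516,-.272,.016],2.567)
t=imaging.snapshot("top");s=imaging.snapshot("scene")
A=cv2.resize(t[155:255,300:400],(400,400),interpolation=3);B=cv2.resize(s[150:240,100:300],(800,360)[:2],interpolation=3)
C=np.zeros((600,800,3),np.uint8);B=cv2.resize(s[150:250,95:195],(400,400),interpolation=3);C[:400,:400]=A;C[:400,400:]=B
C[400:,:]=0;G=cv2.resize(s[160:210,225:315],(360,200),interpolation=3);C[400:,400:760]=G
C[400:,:360]=cv2.resize(t[175:225,200:290],(360,200),interpolation=3)
cv2.imwrite("pics/m1.png",C)
E
```

```text
time_s: 8.2
eef_pos: [0.5158, -0.2708, 0.1196]
eef_rot: [3.141, -0.003, 2.565]
force: [-0.6, 0.4, -1.0]
finger_gap: 0.0853
grasp_force: 0.0
t 8.2 pos [ 0.5158 -0.2708  0.1196] rot [ 3.141e+00 -3.000e-03  2.565e+00] F [-0.6  0.4 -1. ] gap 0.0853 rz units -0.03 then shift units [-0.03 -0.03  4.14]
```

View pics/m1.png

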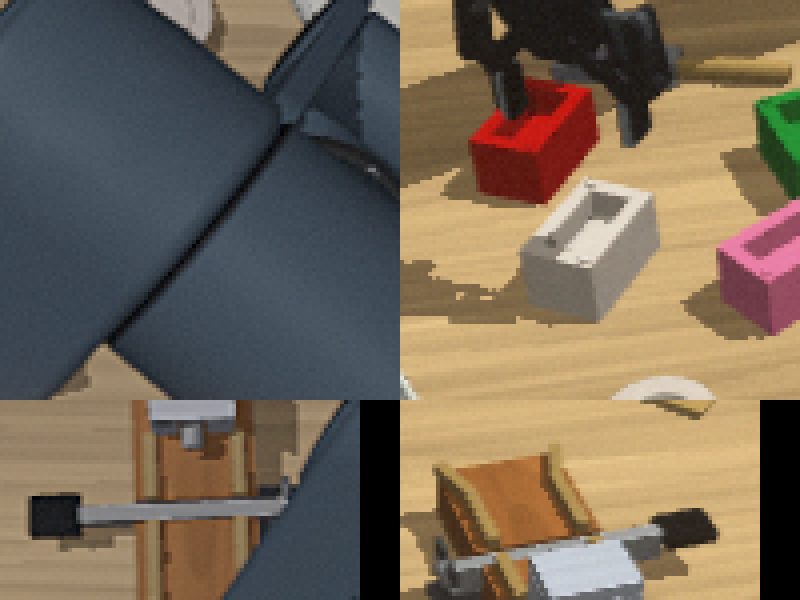

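The gate now lies flush, with the pad at (55,515). The open fingers at (512,100) and (632,130) straddle the mould's width in line with its sides, so I'll descend and grip.

```bash
python3 -m inch '[[[0,0,0.6,0,0,0,-1],[0,0,0.6,0,0,0,-1],[0,0,0.6,0,0,0,-1],[0,0,0.6,0,0,0,-1],[0,0,0.6,0,0,0,-1],[0,0,0.5,0,0,0,-1],[0,0,0.4,0,0,0,-1],[0,0,0.24,0,0,0,-1],[0,0,0,0,0,0,1],[0,0,0,0,0,0,1],[0,0,0,0,0,0,1],[0,0,0,0,0,0,1],[0,0,0,0,0,0,1],[0,0,0,0,0,0,1]]]'
python3 - <<'E'
from go import *
go([.516,-.272,.13],2.567)
E
```

```text
time_s: 9.7
eef_pos: [0.517, -0.2717, 0.0178]
eef_rot: [-3.141, 0.002, 2.566]
force: [-0.6, -0.9, 4.1]
finger_gap: 0.0553
grasp_force: 66.0
t 9.7 pos [ 0.517  -0.2717  0.0178] rot [-3.141e+00  2.000e-03  2.566e+00] F [-0.6 -0.9  4.1] gap 0.0553 rz units -0.01 then shift units [ 0.03 -0.03 -4.49]
```

```bash
python3 -m inch '[[[0,0,-0.4,0,0,0,1],[0,0,-0.7,0,0,0,1],[0,0,-0.8,0,0,0,1],[0,0,-0.8,0,0,0,1],[0,0,-0.8,0,0,0,1],[0,0,-0.8,0,0,0,1],[0,0,-0.7,0,0,0,1],[0,0,0,0,0,-0.8,1],[0,0,0,0,0,-0.8,1],[0,0,0,0,0,-0.8,1],[0,0,0,0,0,-0.8,1],[0,0,0,0,0,-0.8,1],[0,0,0,0,0,-0.8,1],[0,0,0,0,0,-0.8,1],[0,0,0,0,0,-0.8,1],[0,0,0,0,0,-0.8,1],[0,0,0,0,0,-0.8,1],[0,0,0,0,0,0,1]]]'
python3 - <<'E'
from go import *
go(jig(-.09,0,.115),3.206)
E
```

```text
time_s: 11.5
eef_pos: [0.5159, -0.2702, 0.1417]
eef_rot: [3.14, -0.001, -3.077]
force: [0.1, 0.2, -3.4]
finger_gap: 0.055
grasp_force: 65.1
t 11.5 pos [ 0.5159 -0.2702  0.1417] rot [ 3.140e+00 -1.000e-03 -3.077e+00] F [ 0.1  0.2 -3.4] gap 0.055 rz units 0.0 then shift units [ 1.35 13.63  1.07]
```

```bash
python3 -m inch '[[[0.07,0.5,0,0,0,0,1],[0.08,0.8,0,0,0,0,1],[0.08,0.8,0,0,0,0,1],[0.08,0.8,0,0,0,0,1],[0.08,0.8,0,0,0,0,1],[0.08,0.8,0,0,0,0,1],[0.08,0.8,0,0,0,0,1],[0.08,0.8,0,0,0,0,1],[0.08,0.8,0,0,0,0,1],[0.08,0.8,0,0,0,0,1],[0.08,0.8,0,0,0,0,1],[0.08,0.8,0,0,0,0,1],[0.08,0.8,0,0,0,0,1],[0.08,0.8,0,0,0,0,1],[0.08,0.8,0,0,0,0,1],[0.08,0.8,0,0,0,0,1],[0.08,0.8,0.4,0,0,0,1],[0,0.33,0.6,0,0,0,1],[0,0,0,0,0,0,1],[0,0,0,0,0,0,1]]]'
python3 - <<'E'
from go import *
from fit import *
go(jig(-.09,0,.058),3.206)
t=imaging.snapshot("top");s=imaging.snapshot("scene")
C=np.zeros((600,800,3),np.uint8)
C[:,:390]=cv2.resize(t[155:255,215:280],(390,600),interpolation=3);C[:440,390:]=cv2.resize(s[135:235,225:318],(410,440),interpolation=3)
cv2.imwrite("pics/c1.png",C)
E
```

```text
time_s: 13.5
eef_pos: [0.4606, 0.0673, 0.1172]
eef_rot: [-3.141, -0.0, -3.076]
force: [0.7, -0.3, -3.0]
finger_gap: 0.0546
grasp_force: 64.9
t 13.5 pos [0.4606 0.0673 0.1172] rot [-3.141 -0.    -3.076] F [ 0.7 -0.3 -3. ] gap 0.0546 rz units 0.02 then shift units [0.01 0.02 2.37]
```

View pics/c1.png

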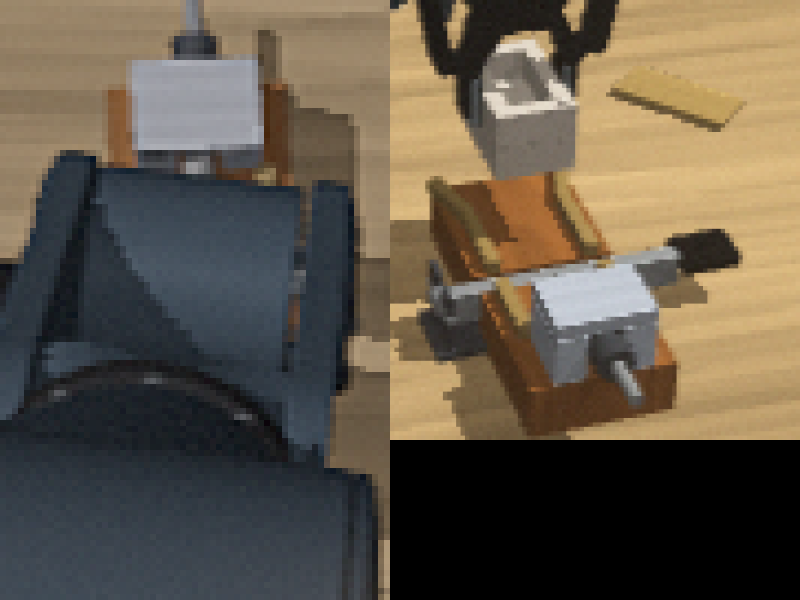

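The mould hangs level over the channel mouth, with its front face from (486,102) to (577,170). I'll check its sideways position numerically.

Run:
```python
from go import *
from fit import *
z=.0994;o=lambda u,v:((u-390)/4.409+224.6,v/4.4+134.6)
a,b=.045,.028
fit({"scene":[((a,-b,z+.05),o(486,102)),((a,-b,z),o(495,178)),((a,b,z),o(575,170)),((a,b,z+.05),o(578,107)),((-a,b,z+.05),o(545,42))]},[.46,.067,.064])
# jig from same picture
fit({"scene":[((.1,-.05,.04),o(522,388)),((.1,-.05,0),o(528,436)),((.1,.05,.04),o(676,358)),((.1,.05,0),o(675,400)),((-.013,.115,.0385),o(704,250)),((-.13,-.05,.04),o(432,192))]},[.55,.073,.064])
print(jig(-.09,0,0))
```

```text
[ 0.4612  0.0703 -0.0362]
[[1.7, 2.9], [-0.6, -0.1], [-0.3, -0.2], [-0.3, -0.0], [0.3, -0.9]]
[0.5499 0.0734 0.0579]
[[1.4, 0.2], [-0.3, -0.1], [0.2, 0.5], [-0.6, 1.5], [0.0, -1.4], [-0.2, -1.4]]
[np.float64(0.4603848331499716), np.float64(0.06763494980927688), 0]
```

```bash
python3 -m inch '[[[0,0,0.3,0,0,0,1],[0,0,0.3,0,0,0,1],[0,0,0.3,0,0,0,1],[0,0,0.3,0,0,0,1],[0,0,0.3,0,0,0,1],[0,0,0.2,0,0,0,1],[0,0,0.2,0,0,0,1],[0,0,0.1,0,0,0,1],[0,0,0.1,0,0,0,1],[0,0,0.1,0,0,0,1],[0,0,0,0,0,0,1],[0,0,0,0,0,0,1]]]'
python3 - <<'E'
from go import *
go(jig(-.09,0,.058),3.206)
E
```

```text
time_s: 14.8
eef_pos: [0.4609, 0.0667, 0.0622]
eef_rot: [-3.142, 0.0, -3.077]
force: [0.9, -0.5, -2.6]
finger_gap: 0.055
grasp_force: 65.1
t 14.8 pos [0.4609 0.0667 0.0622] rot [-3.142  0.    -3.077] F [ 0.9 -0.5 -2.6] gap 0.055 rz units 0.0 then shift units [0.02 0.04 0.17]
```

```bash
python3 -m inch '[[[0,0,0.06,0,0,0,1],[0,0,0.05,0,0,0,1],[0,0,0.04,0,0,0,1],[0,0,0,0,0,0,1]]]';python3 -m inch '[[[0,0,0.04,0,0,0,1],[0,0,0,0,0,0,1]]]'
```

```text
time_s: 15.2
eef_pos: [0.4607, 0.0667, 0.0582]
eef_rot: [3.142, -0.0, -3.077]
force: [-0.3, 0.3, -2.1]
finger_gap: 0.0553
grasp_force: 65.1
time_s: 15.4
eef_pos: [0.4609, 0.0667, 0.0578]
eef_rot: [-3.141, 0.0, -3.077]
force: [-0.5, -0.9, 3.2]
finger_gap: 0.0551
grasp_force: 65.5
```

```bash
python3 -m inch '[[[-0.1,0,-0.01,0,0,0,1],[-0.15,0,0,0,0,0,1],[-0.15,0,0,0,0,0,1],[-0.15,0,0,0,0,0,1],[-0.15,0,0,0,0,0,1],[-0.15,0,0,0,0,0,1],[-0.15,0,0,0,0,0,1],[-0.15,0,0,0,0,0,1],[-0.1,0,0,0,0,0,1],[0,0,0,0,0,0,1]]]'
python3 - <<'E'
from go import *
go(jig(-.013,0,.058),3.206)
E
```

```text
time_s: 16.4
eef_pos: [0.4894, 0.0692, 0.0579]
eef_rot: [3.141, -0.005, -3.077]
force: [-5.1, 0.9, 7.1]
finger_gap: 0.0549
grasp_force: 66.1
t 16.4 pos [0.4894 0.0692 0.0579] rot [ 3.141 -0.005 -3.077] F [-5.1  0.9  7.1] gap 0.0549 rz units 0.01 then shift units [-1.92  0.01 -0.  ]
```

```bash
python3 -m inch '[[[0,0,-0.03,0,0,0,1],[0,0,0,0,0,0,1]]]'; python3 -m inch '[[[-0.1,0,0,0,0,0,1],[-0.1,0,0,0,0,0,1],[0,0,0,0,0,0,1]]]'
```

```text
time_s: 16.6
eef_pos: [0.4926, 0.0687, 0.0583]
eef_rot: [-3.141, 0.001, -3.077]
force: [-0.1, -0.1, -2.9]
finger_gap: 0.0551
grasp_force: 65.1
time_s: 16.9
eef_pos: [0.498, 0.0689, 0.0582]
eef_rot: [-3.141, 0.001, -3.077]
force: [-0.9, -0.4, -2.5]
finger_gap: 0.0551
grasp_force: 65.1
```

```bash
python3 -m inch '[[[-0.15,0,0,0,0,0,1],[-0.15,0,0,0,0,0,1],[-0.15,0,0,0,0,0,1],[-0.15,0,0,0,0,0,1],[-0.15,0,0,0,0,0,1],[-0.15,0,0,0,0,0,1],[-0.15,0,0,0,0,0,1],[-0.15,0,0,0,0,0,1],[-0.15,0,0,0,0,0,1],[0,0,0,0,0,0,1]]]'
python3 - <<'E'
from go import *
go(jig(.005,0,.058),3.206)
E
```

```text
time_s: 17.9
eef_pos: [0.5316, 0.0712, 0.0584]
eef_rot: [-3.141, 0.001, -3.077]
force: [0.4, -0.1, -3.1]
finger_gap: 0.055
grasp_force: 65.1
t 17.9 pos [0.5316 0.0712 0.0584] rot [-3.141e+00  1.000e-03 -3.077e+00] F [ 0.4 -0.1 -3.1] gap 0.055 rz units 0.0 then shift units [-0.95  0.04  0.01]
```

```bash
python3 -m inch '[[[-0.07,0.01,0.01,0,0,0,1],[-0.07,0,0,0,0,0,1],[-0.07,0,0,0,0,0,1],[-0.07,0,0,0,0,0,1],[-0.07,0,0,0,0,0,1],[0,0,0,0,0,0,1]]]';python3 -m inch '[[[-0.06,0,0,0,0,0,1],[-0.06,0,0,0,0,0,1],[-0.06,0,0,0,0,0,1],[-0.06,0,0,0,0,0,1],[-0.06,0,0,0,0,0,1],[-0.06,0,0,0,0,0,1],[0,0,0,0,0,0,1]]]'
```

```text
time_s: 18.5
eef_pos: [0.5379, 0.0721, 0.0579]
eef_rot: [3.141, -0.003, -3.077]
force: [-4.2, -1.7, -1.6]
finger_gap: 0.0554
grasp_force: 65.5
time_s: 19.2
eef_pos: [0.545, 0.0726, 0.058]
eef_rot: [3.141, -0.007, -3.077]
force: [-8.2, -2.8, 3.2]
finger_gap: 0.0553
grasp_force: 65.8
```

```bash
python3 -m inch '[[[-0.05,0,-0.01,0,0,0,1],[-0.05,0,0,0,0,0,1],[-0.05,0,0,0,0,0,1],[-0.05,0,0,0,0,0,1],[-0.05,0,0,0,0,0,1],[0,0,0,0,0,0,1]]]';python3 -m inch '[[[-0.04,0,0,0,0,0,1],[-0.04,0,0,0,0,0,1],[0,0,0,0,0,0,1]]]';python3 -m inch '[[[-0.03,0,0,0,0,0,1],[-0.03,0,0,0,0,0,1],[0,0,0,0,0,0,1]]]'
```

```text
time_s: 19.8
eef_pos: [0.5498, 0.0729, 0.0581]
eef_rot: [3.141, -0.01, -3.076]
force: [-9.9, -2.6, 5.1]
finger_gap: 0.0552
grasp_force: 65.9
time_s: 20.1
eef_pos: [0.5513, 0.073, 0.0581]
eef_rot: [3.141, -0.011, -3.076]
force: [-10.2, -2.2, 4.9]
finger_gap: 0.0549
grasp_force: 66.0
time_s: 20.4
eef_pos: [0.5524, 0.0731, 0.0582]
eef_rot: [3.141, -0.012, -3.076]
force: [-10.6, -1.6, 6.7]
finger_gap: 0.0554
grasp_force: 66.1
```

```bash
python3 -m inch '[[[-0.04,0,0,0,0,0,1],[-0.04,0,0,0,0,0,1],[0,0,0,0,0,0,1]]]';python3 -m inch '[[[-0.04,0,0,0,0,0,1],[-0.04,0,0,0,0,0,1],[0,0,0,0,0,0,1]]]'
```

```text
time_s: 20.7
eef_pos: [0.554, 0.0732, 0.0582]
eef_rot: [3.141, -0.013, -3.076]
force: [-11.6, -3.6, 6.8]
finger_gap: 0.0551
grasp_force: 66.2
time_s: 21.0
eef_pos: [0.5555, 0.0733, 0.0582]
eef_rot: [3.141, -0.014, -3.076]
force: [-12.2, -3.6, 7.6]
finger_gap: 0.0552
grasp_force: 66.3
```

```bash
python3 -m inch '[[[-0.04,0,0,0,0,0,1],[-0.04,0,0,0,0,0,1],[0,0,0,0,0,0,1]]]'
```

```text
time_s: 21.3
eef_pos: [0.5554, 0.0733, 0.0583]
eef_rot: [3.141, -0.018, -3.076]
force: [-17.1, -4.5, 12.6]
finger_gap: 0.0553
grasp_force: 66.9
```

It has stopped at the expected home position (0.555) and the force has jumped, so the mould is on the stops. I'll add a little margin and take one look.

```bash
python3 -m inch '[[[-0.04,0,0,0,0,0,1],[-0.04,0,0,0,0,0,1],[0,0,0,0,0,0,1],[0,0,0,0,0,0,1],[0,0,0,0,0,0,1]]]'
python3 - <<'E'
from go import *
from fit import *
go(jig(.005,0,.058),3.206)
s=imaging.snapshot("scene")
cv2.imwrite("pics/f1.png",cv2.resize(s[140:235,220:320],(600,570),interpolation=3))
go(jig(.005,0,.058),3.206)
E
```

```text
time_s: 21.8
eef_pos: [0.5554, 0.0733, 0.0583]
eef_rot: [3.141, -0.022, -3.076]
force: [-20.9, -5.9, 14.6]
finger_gap: 0.0553
grasp_force: 67.3
t 21.8 pos [0.5554 0.0733 0.0583] rot [ 3.141 -0.022 -3.076] F [-20.9  -5.9  14.6] gap 0.0553 rz units 0.01 then shift units [0.01 0.02 0.01]
t 21.85 pos [0.5554 0.0733 0.0583] rot [ 3.141 -0.022 -3.076] F [-21.   -5.4  16.7] gap 0.055 rz units 0.01 then shift units [0.01 0.02 0.01]
```

View pics/f1.png

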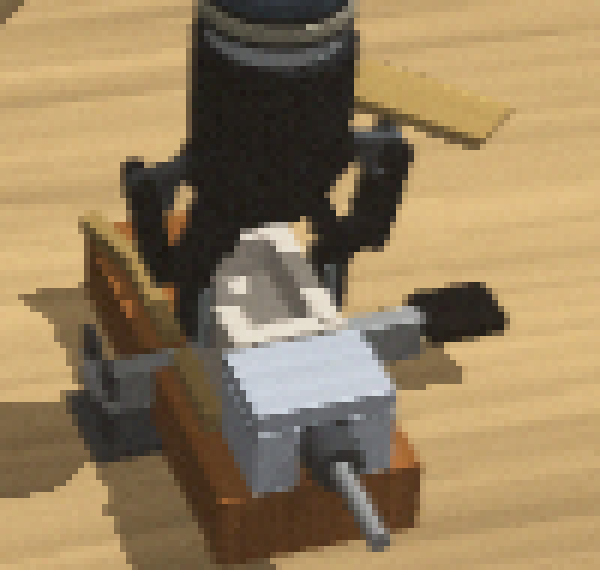

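The mould lies against the bracket at (275,340), the gate is down with its pad at (460,310), and the readings are steady. I'll hand it in.

```bash
python3 -c "
from plant import robot
print(robot.sign_off())"
```

```text
the job is handed in; nothing more can be done
None
```

I handed the job in with the gate clicked down and the mould gripped and pressed home against the stops at about 21 N of push, at 21.85 s; the sign-off gave no verdict, and I kept clear of the bowl, beaker and round mould but did not re-check them in a picture.

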